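# Tilt the carving board and lay a stone blank on it

### The job

Get the carver's tilting board ready for relief work: raise the board by its grip bar to 30 degrees from the bench and let go, the stiff hinge holds it there. Then gently lay the stone blank flat on the board, about in the middle of its width, long sides running up the slope and its lower short end resting squarely against the ledge. Leave the figure, the mallet and the rasp where they are.

Things in the scene. Friction and masses are not known exactly. Their poses are not given: they have to be found in the camera images.
- stand: the dark frame under the board, 225 x 290 x 34 mm, screwed to the bench. Its x points from the robot's side to the far side, y to the left. Origin: middle of its underside; the hinge is 115 mm from it towards -x. A slotted brass quadrant, 140 mm high, with a steel lock nut at the board's left edge (135 to 150 mm left of the middle), set stiff for good, needs no handling
- board (a joint): angle (rad) of the brown wooden board above level: 0 lies flat on its stand, grows as the far edge rises, stops at 1.25. The hinge, along the edge nearest the robot, is stiff: friction holds the board at any angle; lifting it at the grip bar takes about 8 to 12 N. The board is 260 mm wide, 12 mm thick and reaches 247 mm from the hinge
- board_hinge (a point): middle of the hinge line, 36 mm above the bench, level with the board's underside. Axes turn with the board: x runs from the hinge up the board to its far edge, y along the hinge to the left, z out of the board's upper face (at joint value 0: x level, z straight up)
- board_grip (a point): centre of the grip bar: dark, round, 18 mm in diameter, along y at the board's far edge, 232 mm along x and 6 mm along z from the hinge. Between it and the board is an opening, 140 mm (y) by 48 mm (x), for fingers, only the bench beneath; free space beyond the bar. Fixed in the board, it may turn between finger pads as the board rises. Axes as board_hinge
- board_ledge (a point): point on the board's upper face, middle of its width, at the foot of the ledge: a dark strip 250 mm long, 14 mm thick along x, standing 12 mm above the face, parallel to the hinge. The point is 34 mm along x and 12 mm along z from the hinge; from it the plain face runs 141 mm up the board to the opening. Axes as board_hinge
- blank: the grey-green stone blank, a plain flat slab 110 mm (its x) by 62 mm (its y) by 16 mm (z), about 0.3 kg, lying flat on the bench to the left or the right of the stand. Origin: centre of its underside. Either end may go down
- figure: a pale stone figure of a crowned king, 50 x 50 x 110 mm, standing upright on the other side of the stand; origin: centre of its underside. Leave alone
- mallet: a round wooden carver's mallet standing on its head, 90 mm across, 210 mm high, farther out on the left; origin: centre of its underside. Leave alone
- rasp: a flat rasp, 205 mm long, lying farther out on the right, wooden handle at its -x end; origin: underside, near its middle. Leave alone
Mind the look-alikes: they are no part of the job. Of the things like the blank, leave any that is red; of the rest the smaller one is meant.

How it is judged (in metres and radians):
On the way, in this order (a step that is already met when the one before it is completed fails the run):
1. the board stands at 30 degrees (25 to 35), let go (value of joint board between 0.436 and 0.611 rad and contact force between the fingers and anything else below 0.5 N), for 0.2 s.
2. the blank lies on the board against the ledge (z of blank in the frame of board_ledge between -0.004 and 0.006 m and x of blank in the frame of board_ledge between 0.05 and 0.063 m), for 0.2 s.
At the end, for the whole second after the job is handed in: the board stands at 30 degrees, within 5; the blank lies still and flat on it, its long sides up the slope within 7 degrees, its lower end against the ledge (centre no more than 63 mm from the ledge's foot, a gap of up to 8 mm), its centre within 30 mm of the middle of the board's width (value of joint board between 0.436 and 0.611 rad and z of blank in the frame of board_ledge between -0.004 and 0.004 m and x of blank in the frame of board_ledge between 0.05 and 0.063 m and y of blank in the frame of board_ledge between -0.03 and 0.03 m and angle between the x axis of blank and the x axis of board_ledge, either way round below 0.12 rad and angle between the z axis of blank and the z axis of board_ledge, either way round below 0.06 rad and linear speed of blank below 0.01 m/s); the robot touches nothing.
It fails at once if the figure is moved more than 25 mm or knocked over (distance of figure from where it was at the start of the episode above 0.025 m or angle between figure's own z axis and vertical above 0.5 rad).
It fails at once if the mallet is moved more than 25 mm or knocked over (distance of mallet from where it was at the start of the episode above 0.025 m or angle between mallet's own z axis and vertical above 0.5 rad).
It fails at once if the rasp is moved more than 25 mm (distance of rasp from where it was at the start of the episode above 0.025 m).
It fails at once if the blank is dropped or slammed onto the board (moving faster than 0.4 m/s within 20 mm of its face) (linear speed of blank above 0.4 m/s and z of blank in the frame of board_ledge between -0.01 and 0.02 m and x of blank in the frame of board_ledge between -0.05 and 0.2 m and y of blank in the frame of board_ledge between -0.15 and 0.15 m).
It also fails if it takes over 61 s, if anything falls off the work surface, if the arm or the gripper's body presses on something with over 40 N, if the wrist force passes 120 N, or if a joint passes its speed limit or range.

### The arm

A 6-joint arm with a two-finger parallel gripper is mounted at the origin on the work surface. World frame = base frame: x ahead of the robot, y to its left, z up, the work surface at z = 0. Lengths are in m, angles in degrees, forces in N, time in s.
With the tool pointing down it reaches from about 0.25 to 0.725 m from the base axis. Payload 9.7 kg.
Tool frame: the origin (TCP) lies on the front face of the gripper's body, between the roots of the fingers; the fingertips stand 73 mm ahead of it and the grasp point (between the pads) lies 54 mm ahead of it (r.tips_ahead is the distance from the TCP to the fingertips, in m); z points along the fingers, y is the line along which they close (so a half turn about z gives the same grasp; the last joint's range is limited). The gripper opens to 85 mm and grips with 20 to 120 N. Pads are 22 mm wide; open, the fingers measure 114 mm over their backs; the gripper's body (76 mm by 85 mm) begins 54 mm behind the grasp point. The pads swing forward as they close: fully open they stand 13 mm farther back than shut.
Start: joints at [-73.109, 4.979, 10.078, 95.1, 0, 90], TCP at [0.16, -0.526, 0.304] pointing down, gripper open.
Joint ranges: [-179.16, 179.16], [-48.56, 103.87], [-65.8, 70.77], [-126.05, 130.52], [-82.76, 87.17], [-180, 180]. Speed limits (degrees/s): [127.2, 127.2, 147.25, 180, 180, 180].

### API

Orientations are given as a 3x3 rotation matrix whose columns are the frame's x, y, z axes.
In Python, from station import r gives the robot as it stands. The module is installed in compiled form; this text tells all that it offers. Calls block until the motion is done:
- r.move_pose(position, orientation): joint-space move of the TCP to a pose.
- r.move_l(position, ori=None, vel=0.15): straight line of the TCP; ori=None keeps the orientation; vel is the mean speed in m/s.
- r.set_joints(angles): joint-space move.
- r.move_gripper(opening, squeeze=None): opening from 0.0 (shut) to 1.0 (fully open); squeeze is the grip in N (None keeps the last); returns when the fingers have stopped.
- r.dwell(seconds).
- r.solve_ik(position, orientation): joint angles nearest the present ones, or None.
- r.sense(): the state.
- r.camera(name): name is "side" or "top"; returns a dict with "img" (384x512x3 uint8, red, green, blue), "depth" (384x512 float32, m along the optical axis (not along the pixel's ray), 0 where there is no reading), "fov_y" (degrees; the focal length in pixels is half the picture's height over the tangent of half this angle, whatever the lens; pixels are square), "cx", "cy" (the principal point, pixels), "R" (3x3) and "t" (3): a world point X has camera coordinates R X + t. Camera axes: x right, y down, z forward; pixel columns grow to the right and rows downward; lengths in m; the calibration is good to about 2 mm. A picture is of the moment at which its call begins.
A pose or a line that the arm cannot do raises r.PlanningError and nothing moves.
- r.finish_job(): hands the job in; it is judged then, once.
Trained networks look in a picture, given as the dict that the camera call returned (one of the last four; its "shot" number tells which), for a name from the list of things; names that differ only in an ending like _2 or _b are one class to them, and where a whole thing is asked for, a point or a joint stands for the part that bears it (a point fixed in the world has none). Each returns a list of dicts, best first, with "confidence" (0 to 1); they miss things now and then, are a little off and sometimes report something else, mostly with a low value. They report only what shows in the picture. A call takes as long as a camera call. They do not tell look-alikes from the thing itself.
- r.boxes_of(picture, target): "extent" ([left, top, width, height] in pixels, round what is visible of it).
The state is a dict: "time_s": time; "joint_positions": joint angles; "joint_vel": joint speeds; "effort": joint torques, N m; "tcp_pos": TCP position; "orientation": TCP orientation; "wrist_force": force on the tool from outside, world axes, zero at the start; "torque": the same for the moment, N m; "width": opening from 0.0 (shut) to 1.0 (fully open); "gripper_force": force on a finger pad.
Only numpy, scipy, OpenCV 4.12 (cv2) and the standard library are available. Lean on these libraries where they do the work, as an engineer would, in place of code of your own. Each camera call takes 0.05 s, during which the arm holds its last target. There are 200 camera calls.

## Working session

There is one attempt and no reset: what is moved stays moved. The work goes in short steps, each a Python script; the robot and the scene stay as the last script left them, time stands still between calls to the robot, and variables do not carry over. Pictures are saved under pics/ and viewed, at most 10 in all, crops included, and the job is handed in when it is done.

```bash
mkdir -p pics; cat > h.py <<'E'
import numpy as np, cv2
from station import r
def cloud(p):
    h,w=p["depth"].shape; f=h/2/np.tan(np.radians(p["fov_y"])/2)
    v,u=np.mgrid[:h,:w]; d=p["depth"]
    c=np.stack([(u-p["cx"])/f*d,(v-p["cy"])/f*d,d],-1)
    X=(c-np.array(p["t"]))@np.array(p["R"]); X[d==0]=np.nan
    return X
def save(p,name,crop=None,scale=1):
    im=cv2.cvtColor(p["img"],cv2.COLOR_RGB2BGR)
    if crop: a,b,c,d=crop; im=im[b:d,a:c]
    cv2.imwrite("pics/"+name,cv2.resize(im,None,fx=scale,fy=scale,interpolation=cv2.INTER_CUBIC))
E
python3 - <<'E'
from h import *
ps={}
for n in("top","side"):
    p=ps[n]=r.camera(n); save(p,n+"0.png",scale=1.5)
    X=cloud(p); np.savez(f"{n}0.npz",X=X,img=p["img"])
    print(n,p["fov_y"],p["cx"],p["cy"],np.round(-np.array(p["R"]).T@p["t"],3))
    for t in("stand","board","board_grip","blank","figure","mallet","rasp"):
        for b in r.boxes_of(p,t)[:3]:
            l,tp,w,h=b["extent"]; print(t,np.round(b["extent"]),round(b["confidence"],2),np.round(X[int(tp+h/2),int(l+w/2)],3))
print(r.sense())
E
```

```text
top 47.03037549931918 250.4539779661612 184.6505456142222 [ 0.373 -0.076  1.562]
stand [182. 127.  91.  82.] 0.72 [0.574 0.014 0.059]
board [187. 126.  81.  77.] 0.59 [0.585 0.014 0.061]
board_grip [188. 128.  83.  78.] 0.85 [0.574 0.007 0.059]
blank [303. 231.  30.  29.] 0.75 [ 0.299 -0.295  0.009]
blank [362. 171.  32.  50.] 0.62 [ 0.468 -0.504  0.026]
blank [319. 181.  27.  34.] 0.59 [ 0.465 -0.349  0.014]
figure [132. 199.  16.  12.] 0.62 [0.45  0.314 0.072]
mallet [107. 129.  33.  23.] 0.83 [0.665 0.354 0.12 ]
mallet [180. 126.  93.  85.] 0.63 [0.571 0.018 0.058]
mallet [188. 127.  81.  78.] 0.39 [0.58  0.01  0.064]
rasp [330. 116.  29.  56.] 0.84 [ 0.654 -0.401  0.024]
side 54.627536428419724 257.46716301510463 189.54187388766044 [0.094 0.985 0.741]
stand [186. 174.  97.  71.] 0.67 [0.554 0.058 0.059]
board [185. 173.  99.  64.] 0.76 [0.566 0.032 0.06 ]
board_grip [183. 170. 101.  69.] 0.91 [0.571 0.029 0.061]
board_grip [281. 171.  28.  11.] 0.67 [ 0.462 -0.324  0.014]
blank [316. 181.  27.  15.] 0.6 [ 0.305 -0.276  0.016]
blank [283. 152.  42.  20.] 0.55 [ 0.462 -0.46   0.016
[... 389 characters left out ...]
   -2.08659520e-05,  9.00021301e+01]), 'joint_vel': array([-0.00478112,  0.03501515,  0.04556621,  0.06846295,  0.06585426,
       -0.03627806]), 'effort': array([-8.07848155e-04, -5.20040846e+01,  4.64841628e+01,  1.02084574e-03,
       -1.59091906e-04,  4.03035045e-06]), 'tcp_pos': array([ 0.15979292, -0.52625281,  0.30387699]), 'orientation': array([[ 9.56872332e-01,  2.90508762e-01, -1.44173542e-05],
       [ 2.90508763e-01, -9.56872330e-01,  4.62278227e-05],
       [-3.65979739e-07, -4.84224922e-05, -9.99999999e-01]]), 'wrist_force': array([ 0.13288972, -0.44966135,  0.10085622]), 'torque': array([ 0.00116343,  0.0140123 , -0.04068839]), 'gripper_force': 0.0, 'width': 0.999224244181602}
```

View pics/top0.png

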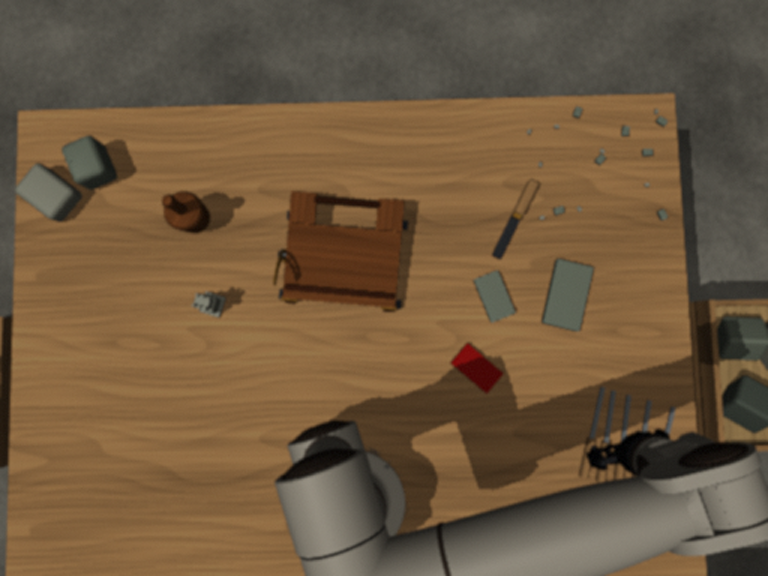

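View pics/side0.png

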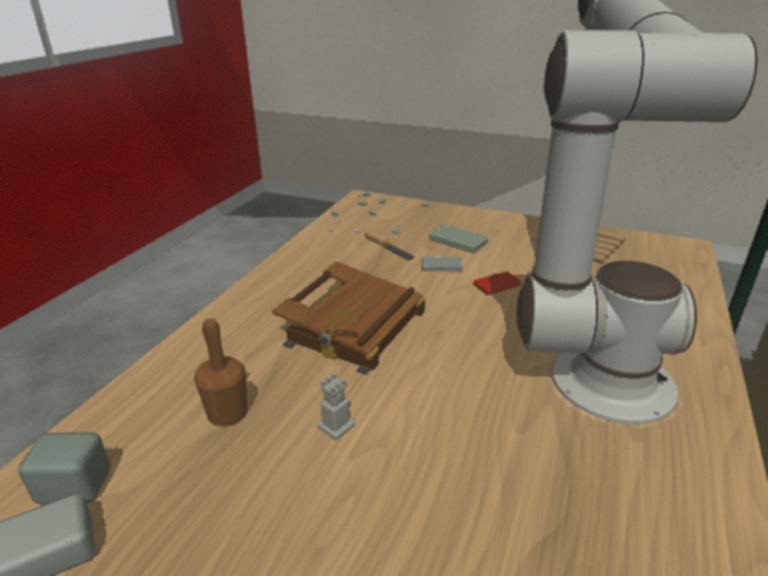

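The top picture shows three slabs that could be taken for the blank (raw pixels): red at (318,245), small grey-green at (330,198) and large grey-green at (378,196). The red one is ruled out and the smaller of the other two is meant, so I choose (330,198). The board's grip bar is near (233,137), the ledge near (228,195), the figure at (139,202) and the mallet at (124,141).

```bash
python3 - <<'E'
from h import *
for n,box in (("top",[300,165,410,265]),("side",[270,140,350,200])):
    D=np.load(n+"0.npz"); X,img=D["X"],D["img"].astype(int)
    if n=="top":
        z=X[...,2]
        # blank candidates: not wood (R-B small)
        m=((img[...,0]-img[...,2])<12)&(img[...,1]>70)
        sub=np.zeros_like(m); sub[165:235,305:405]=1
        k,lab,st,ce=cv2.connectedComponentsWithStats((m&sub).astype(np.uint8))
        for i in range(1,k):
            if st[i,4]<150: continue
            pts=X[lab==i]; pts=pts[~np.isnan(pts[:,0])]
            rc=cv2.minAreaRect((pts[:,:2]*1000).astype(np.float32))
            print("slab",st[i],np.round(ce[i]),rc,np.round(np.median(pts[:,2]),4), cv2.boxPoints(rc).round(0).tolist())
        m=(z>0.035)&(z<0.075)&(X[...,0]>0.4)&(X[...,0]<0.75)&(abs(X[...,1])<0.25)
        pts=X[m]; print("board",cv2.minAreaRect((pts[:,:2]*1000).astype(np.float32)),len(pts),pts.min(0),pts.max(0))
        np.set_printoptions(linewidth=250)
        print((z[120:212:3,180:276:4]*1000).round(0))
p=r.camera("top")
im=cv2.cvtColor(p["img"],cv2.COLOR_RGB2BGR)
a=cv2.resize(im[110:215,170:280],None,fx=5,fy=5,interpolation=cv2.INTER_CUBIC)
b=cv2.resize(im[160:265,295:340],None,fx=5,fy=5,interpolation=cv2.INTER_CUBIC)
cv2.imwrite("pics/crop.png",np.hstack([a,b]))
E
```

```text
slab [ 362  173   33   47 1041] [378. 196.] ((463.69158935546875, -508.83648681640625), (85.5167236328125, 151.1003875732422), 74.13697814941406) 0.0224 [[379.0, -529.0], [525.0, -571.0], [548.0, -488.0], [403.0, -447.0]]
slab [317 182  25  32 474] [329. 197.] ((465.075927734375, -339.2003173828125), (100.95166015625, 58.44013595581055), 19.993106842041016) 0.016 [[408.0, -329.0], [428.0, -384.0], [523.0, -349.0], [503.0, -294.0]]
board ((575.405517578125, 19.237655639648438), (278.7575988769531, 253.77688598632812), 83.8099594116211) 4461 [ 0.43529752 -0.12924885  0.03501344] [0.71074939 0.16050792 0.07498357]
[[ -0.   2.  -1.   0.   0.   2.  -0.   4.   1.  -2.   7.  -5.  -2.  -2.   2.  -5.  -0.  -1.   0.  -3.  -2.  -3.  -5.  -3.]
 [ -2.   1.  -1.   1.  -2.  -1.  -5.  -2.  -0.   0.   5.   4.  -6.  -2.  -2.   4.   1.   0.   2.  -2.   4.  -7.  -4.  -1.]
 [  2.   1.  -8.  -4.   2.  -0.  -3.  -3.  -2.  -1.  -3.  -1.  -2.  -6.  -3.  -0.   3.   6.   1.  -3.  -0.  -1.   3.   4.]
 [  4.  -5.  -2.   0.  80.  77.  74.  76.  -2.  -6.   0.   3.   0.  -1.  -3.   1.   6.  -3.   0.  -3.  -1.   3. 
[... 2632 characters left out ...]
52.  49.  62.  68.  65.  64.  62.  64.  59.  61.  58.  56.  62.  63.   3.   5.   2.]
 [  2.   3.  50.  52.  46.  46.  46.  51.  53.  49.  52.  50.  55.  51.  58.  50.  51.  55.  64.  62.  64.   2.  -2.   5.]
 [ -7.  -2.  -6.  36.  29.  -2.  -7.   0.  -8.   1.  46.  48.  45.  42.  44.  47.  43.  49.  53.  48.  48.   8.   2.  nan]
 [  7.   1.  -0.   1.   1.   2.   4.  -5.   3. -11.   1.  -3.   4.   1.   0.  -3.  -3.   4.  -5.  50.  49.   4.   4.   4.]
 [  2.   4.   2.   0.   6.   0.   0.  -3.  -3.  -4.   0.  -3.   0.   0.   0.   3.   3.  -3.  -2.  25.  36.  -4.  -1.   0.]
 [  1.  -5.  -3.   4.   2. -10.  -0.   1.   1.  -0.  -3.  -2.   2.   4.  -1.   7.  -5.  -0.  -4.   6.  -7.   3.  -5.   4.]]
```

View pics/crop.png

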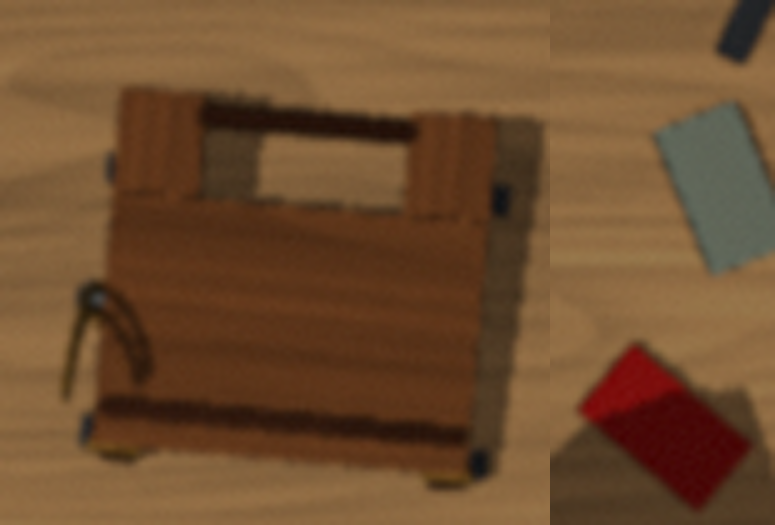

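The left crop shows the board with its bar across (235..250,134), the ledge along (190,191)–(264,197) and the brass quadrant at its left. The right crop shows the small grey-green slab at (330,198), clearly neither red nor the large one, so it is the blank. The board already stands about 7° up. Next I fit its pose from the depth.

```bash
cat > fit.py <<'E'
from h import *
from scipy.optimize import least_squares
def rotb(yaw,q):
    c,s=np.cos(yaw),np.sin(yaw)
    return np.array([[c,-s,0],[s,c,0],[0,0,1]])@np.array([[np.cos(q),0,-np.sin(q)],[0,1,0],[np.sin(q),0,np.cos(q)]])
def face(X,q0,H,yaw,lo=60,hi=165):
    "tilt from face points, given the rough pose"
    L=(X-H)@rotb(yaw,q0); m=(L[...,0]>lo/1e3)&(L[...,0]<hi/1e3)&(abs(L[...,1])<.11)&(abs(L[...,2]-.012)<.025)
    P=X[m]-H; u=P@np.array([np.cos(yaw),np.sin(yaw),0])
    A=np.c_[u,np.ones(len(u))]; k,res,*_=np.linalg.lstsq(A,P[:,2],rcond=None)
    q=np.arctan(k[0]); z=(np.median(P[:,2]*np.cos(q)-u*np.sin(q)))
    return q,z,len(u)
E
python3 - <<'E'
from fit import *
D=np.load("top0.npz"); X,img=D["X"],D["img"].astype(int)
p=r.camera("top"); f=384/2/np.tan(np.radians(p["fov_y"])/2); R=np.array(p["R"]);t=np.array(p["t"])
C=-R.T@t
# crop-pixel features (crop x5 of [170:,110:]) with board coords
def px(a,b): return np.array([a/5+170-.4,b/5+110-.4])
F=[(px(120,88),(.247,.130,.012)),(px(495,113),(.247,-.130,.012)),(px(203,197),(.175,.070,.012)),(px(410,214),(.175,-.070,.012)),
   (px(104,396),(.034,.125,.024)),(px(467,429),(.034,-.125,.024)),(px(470,472),(0,-.130,.012)),(px(97,443),(0,.13,.012))]
def res(v):
    H=np.array([v[0],v[1],.036]); B=rotb(v[2],v[3]); o=[]
    for q,l in F:
        c=R@(H+B@np.array(l))+t; o+=list(f*c[:2]/c[2]+[p["cx"],p["cy"]]-q)
    return np.array(o)
v=least_squares(res,[.46,0,-.1,.12],loss="soft_l1",x_scale=[.01,.01,.01,.01]).x
print(v.round(4)); print(res(v).reshape(-1,2).round(1).tolist())
H=np.array([v[0],v[1],.036]); 
for n in("top","side"):
    q,z,k=face(np.load(n+"0.npz")["X"],v[3],H,v[2]); print(n,q,z,k)
# refit with tilt from depth
v2=least_squares(lambda w:res([*w,face(X,v[3],H,v[2])[0]]),v[:3],loss="soft_l1").x; print(v2.round(4))
# blank with model outline, both cameras: mask rectangle
for n,bx in(("top",(312,177,348,219)),("side",(275,165,312,185))):
    D=np.load(n+"0.npz"); X,img=D["X"],D["img"].astype(int)
    m=np.zeros(img.shape[:2],bool); m[bx[1]:bx[3],bx[0]:bx[2]]=1
    m&=((img[...,0]-img[...,2])<25)&(img[...,1]>60)&(abs(X[...,2])<.04)
    q=p if n=="top" else r.camera("side")
    ff=192/np.tan(np.radians(q["fov_y"])/2); vv,uu=np.nonzero(m)
    d=np.c_[(uu-q["cx"])/ff,(vv-q["cy"])/ff,np.ones(len(uu))]@np.array(q["R"]); c=-np.array(q["R"]).T@np.array(q["t"])
    P=c+d*((.016-c[2])/d[:,2])[:,None]
    print(n,m.sum(),P.mean(0).round(4),cv2.minAreaRect((P[:,:2]*1000).astype(np.float32)))
print(r.tips_ahead,r.sense()["time_s"])
E
```

```text
[ 0.4578  0.0197 -0.1017  0.1061]
[[0.3, -0.4], [0.9, 0.3], [-0.4, 0.1], [-1.2, -0.2], [-0.2, 0.1], [0.3, -0.9], [0.4, 0.4], [-0.4, 0.4]]
top 0.11681044563157018 0.012163546051992328 1951
side 0.1192178268931024 0.011667322577937246 1027
[ 0.4579  0.0196 -0.1022]
top 531 [ 0.4651 -0.3398  0.016 ] ((464.819580078125, -339.6930236816406), (105.58259582519531, 62.577117919921875), 20.393291473388672)
side 253 [ 0.4606 -0.3264  0.016 ] ((459.0575866699219, -356.3321533203125), (134.1519775390625, 134.84226989746094), 21.47584342956543)
0.0726 0.95
```

```bash
cat >> fit.py <<'E'
H=np.array([.4579,.0196,.036]); YAW=-.102; Q0=.118; DOWN=np.array([0,0,-1.])
def ori(y,z):
    y=y/np.linalg.norm(y); z=z/np.linalg.norm(z); return np.c_[np.cross(y,z),y,z]
def bar(q): return H+rotb(YAW,q)@np.array([.232,0,.006])
E
cat > lift.py <<'E'
from fit import *
bx=np.array([np.cos(YAW),np.sin(YAW),0]); up=np.array([0,0,.054])
cands=[]
for s in(1,-1):
    O=ori(s*bx,DOWN); js=[r.solve_ik(P,O) for P in(bar(Q0)+up+[0,0,.12],bar(Q0)+up,bar(.524)+up)]
    print(s,[None if j is None else np.round(j,0).tolist() for j in js])
    if all(j is not None for j in js): cands.append((abs(js[0][5]-r.sense()["joint_positions"][5]),s))
O=ori(min(cands)[1]*bx,DOWN)
r.move_pose(bar(Q0)+up+[0,0,.10],O); r.move_gripper(.55)
r.move_l(bar(Q0)+up+[0,0,.001],vel=.12); print("F",r.sense()["wrist_force"].round(1))
r.move_gripper(0,60); s=r.sense(); print("grip",s["width"],s["gripper_force"],s["wrist_force"].round(1),s["time_s"])
for q in np.linspace(Q0,.535,6)[1:]:
    r.move_l(bar(q)+up+[0,0,.001],vel=.08); s=r.sense(); print(round(q,3),s["wrist_force"].round(1),round(s["width"],3))
p=r.camera("side"); save(p,"lift.png",(130,90,400,290),2.5)
for n in("top","side"): print(n,face(cloud(r.camera(n)),.53,H,YAW))
print(s["time_s"])
E
python3 lift.py
```

```text
1 [[-0.0, 24.0, 26.0, 92.0, 0.0, 96.0], [-0.0, 24.0, 13.0, 79.0, 0.0, 96.0], [-0.0, 19.0, 16.0, 87.0, 0.0, 96.0]]
-1 [[-0.0, 24.0, 26.0, 92.0, 0.0, -84.0], [-0.0, 24.0, 13.0, 79.0, 0.0, -84.0], [-0.0, 19.0, 16.0, 87.0, 0.0, -84.0]]
F [-0.6  0.1  0.6]
grip 0.1873258331230236 58.52982938289642 [-3.8 -0.2  4.3] 5.4167
0.201 [-3.5  0.8  1.8] 0.189
0.285 [-0.9  0.3  3.2] 0.185
0.368 [2.1 0.8 5. ] 0.188
0.452 [4.1 2.6 6.4] 0.183
0.535 [5.8 1.9 7.1] 0.183
top (np.float64(0.5182559747852796), np.float64(0.012800366271519752), 487)
side (np.float64(0.5207346552172677), np.float64(0.011829640040809296), 1308)
7.375
```

```bash
python3 - <<'E'
from fit import *
r.move_gripper(.5); print(r.sense()["wrist_force"].round(1)); r.dwell(.4)
P=r.sense()["tcp_pos"]; r.move_l(P+[0,0,.14],vel=.12)
# to above the blank
B=np.array([.465,-.3395,0]); a=np.radians(20.35)
s0=r.sense()["joint_positions"]
for s in(1,-1):
    O=ori(s*np.array([-np.sin(a),np.cos(a),0]),DOWN); j=r.solve_ik(B+[0,0,.2],O); print(s,None if j is None else np.round(j))
r.move_pose([.5,-.33,.3],ori(np.array([-np.sin(a),np.cos(a),0]),DOWN))
for n in("top","side"):
    p=r.camera(n); print(n,face(cloud(p),.52,H,YAW))
save(p,"up.png",(130,90,400,290),2.5)
print(r.sense()["time_s"],r.sense()["joint_positions"].round(0))
E
```

```text
[ 0.3 -1.  -0.7]
1 [-36.   8.   2.  84.   0. -56.]
-1 [-36.   8.   2.  84.   0. 124.]
top (np.float64(0.5166265330187766), np.float64(0.012808958262551788), 1913)
side (np.float64(0.5207890864767429), np.float64(0.01185882821386932), 1311)
11.9417 [-33.  12.  17.  95.  -0. -54.]
```

View pics/up.png

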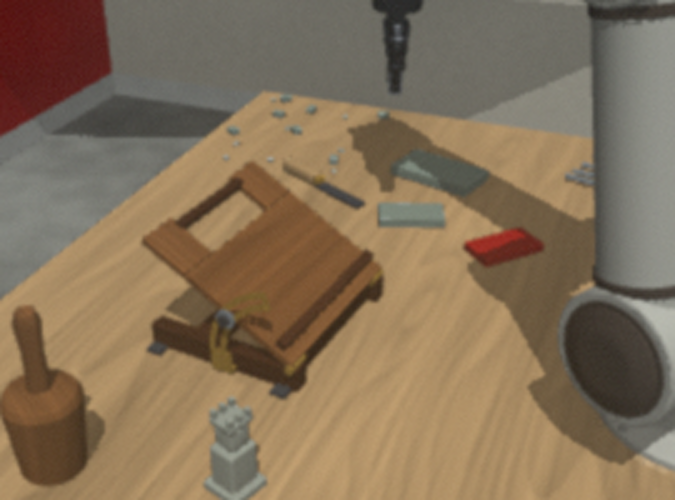

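The board is let go and holds at about 0.518 rad, the figure and mallet stand where they were, and the small slab is clear. Next I check the placing poses, then do a guarded descent to grasp the blank.

```bash
cat > grasp.py <<'E'
from fit import *
Q=.518; BB=rotb(YAW,Q); LED=H+BB@np.array([.034,0,.012])
for s in(1,-1):
    O=ori(s*BB[:,1],-BB[:,2])
    js=[r.solve_ik(LED+BB@np.array([.058,0,h]),O) for h in(.2,.12,.07)]
    print(s,[None if j is None else np.round(j).tolist() for j in js])
a=np.radians(20.35); B=np.array([.465,-.3395,0])
r.move_gripper(.92)
r.move_l(B+[0,0,.10],ori(np.array([-np.sin(a),np.cos(a),0]),DOWN),vel=.15)
f0=r.sense()["wrist_force"]
for z in [.09,.082]+list(np.arange(.078,.0635,-.002)):
    r.move_l(B+[0,0,z],vel=.03); f=r.sense()["wrist_force"]-f0
    if np.linalg.norm(f)>2.5: break
print("z",z,f.round(1))
E
python3 grasp.py; python3 -c "
from h import *
s=r.sense();print(s['time_s'],s['tcp_pos'].round(4),s['width'])"
```

```text
1 [[6.0, -37.0, -32.0, 66.0, -6.0, 10.0], [4.0, -32.0, -37.0, 56.0, -5.0, 9.0], [4.0, -27.0, -39.0, 49.0, -5.0, 8.0]]
-1 [[6.0, -37.0, -32.0, 66.0, -6.0, -170.0], [4.0, -32.0, -37.0, 56.0, -5.0, -171.0], [4.0, -27.0, -39.0, 49.0, -5.0, -172.0]]
z 0.06399999999999999 [ 0.2  0.2 -0.1]
16.825 [ 0.4649 -0.3394  0.0639] 0.9206620201585156
```

```bash
python3 - <<'E'
from fit import *
B=np.array([.465,-.3395,0])
r.move_l(B+[0,0,.0702],vel=.05); r.move_gripper(0,50); s=r.sense(); print(s["width"]*85,s["gripper_force"],s["wrist_force"].round(1))
r.move_l(B+[0,0,.25],vel=.12); s=r.sense(); print(s["width"]*85,s["wrist_force"].round(1))
Q=.518; BB=rotb(YAW,Q); LED=H+BB@np.array([.034,0,.012])
O=ori(BB[:,1],-BB[:,2])
r.move_pose(LED+BB@np.array([.066,0,.2]),O)
r.move_l(LED+BB@np.array([.066,0,.11]),vel=.1)
r.dwell(.2)
for n in("side","top"):
    p=r.camera(n); np.savez(n+"1.npz",X=cloud(p),img=p["img"]); save(p,n+"1.png",(150,100,330,250) ,4)
s=r.sense(); print(s["time_s"],s["width"]*85,s["wrist_force"].round(1))
E
```

```text
60.56000674117399 55.644142627716064 [-0.6 -1.3  4.8]
60.14966777922528 [-0.1  0.5 -2.8]
21.75 60.90411466888673 [ 0.4 -0.3 -2.5]
```

View pics/side1.png

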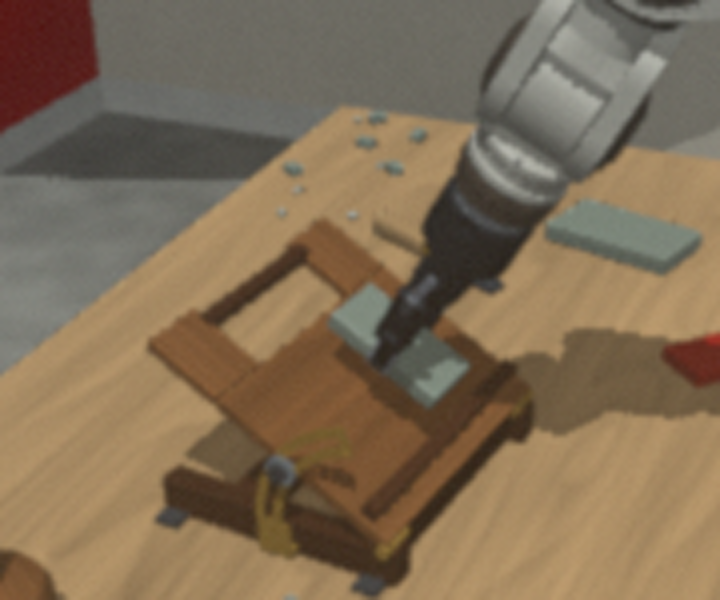

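The blank is held level with the face, long sides up the slope, between the opening and the ledge. Next a guarded lowering, then slide to the ledge.

```bash
cat > place.py <<'E'
from fit import *
Q=.518; BB=rotb(YAW,Q); LED=H+BB@np.array([.034,0,.012])
at=lambda x,h: LED+BB@np.array([x,0,h])
def F(): r.dwell(.05); return BB.T@(np.mean([r.sense()["wrist_force"] for _ in range(3)],0))
r.move_l(at(.066,.079),vel=.06); r.dwell(.2); f0=F(); x,h=.066,.079
while h>.067:
    h-=.001; r.move_l(at(x,h),vel=.02); f=F()-f0
    if f[2]>2: break
print("face contact h",round(h,4),f.round(1))
hc=h; h+=.0015; r.move_l(at(x,h),vel=.02); f1=F()
while x>.048:
    x-=.001; r.move_l(at(x,h),vel=.02); f=F()-f1
    if f[0]>2.5: break
print("ledge contact x",round(x,4),f.round(1))
x+=.0005
while h>hc-.001:
    h-=.0005; r.move_l(at(x,h),vel=.02); f=F()-f0
    if f[2]>3: break
print("set h",round(h,4),f.round(1),r.sense()["time_s"])
p=r.camera("side"); save(p,"set.png",(180,140,310,240),6); print(face(cloud(p),Q,H,YAW,100,165))
E
python3 place.py
```

```text
face contact h 0.071 [ 0.1 -0.1  4.3]
ledge contact x 0.054 [ 6.4 -2.  -1.3]
set h 0.071 [ 6.4 -0.1  5.8] 29.8667
(np.float64(0.3452980723157582), np.float64(0.037427974840140696), 704)
```

View pics/set.png

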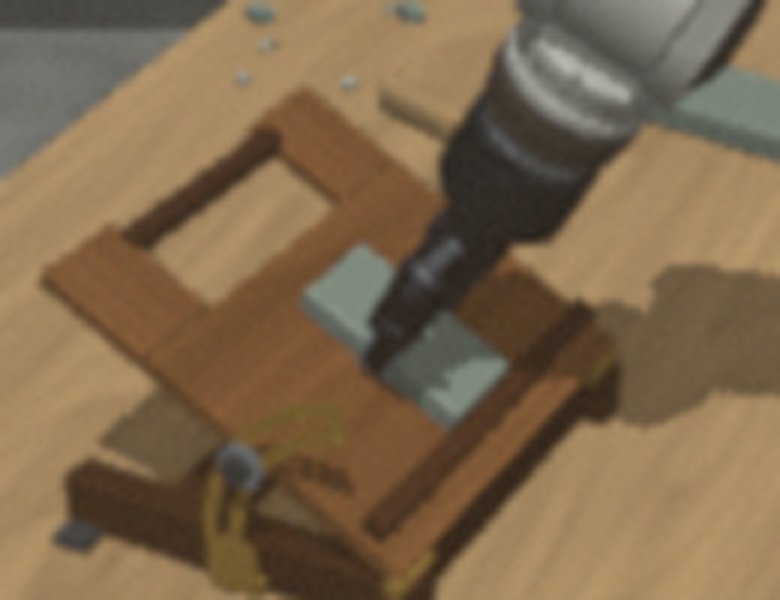

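The blank's lower end meets the ledge squarely and it lies on the face. Releasing and backing off along the normal.

```bash
python3 - <<'E'
from fit import *
r.move_gripper(.88); r.dwell(.3)
Q=.518; BB=rotb(YAW,Q); P=r.sense()["tcp_pos"]
r.move_l(P+.15*BB[:,2],vel=.08)
r.move_pose([.35,-.3,.35],ori(np.array([0,1,0]),DOWN)); r.dwell(.3)
for n in("top","side"):
    p=r.camera(n); X=cloud(p); L=(X-H)@BB-[.034,0,.012]
    m=(abs(L[...,1])>.045)&(abs(L[...,1])<.115)&(L[...,0]>.02)&(L[...,0]<.13)&(abs(L[...,2])<.02)
    A=np.c_[L[m][:,:2],np.ones(m.sum())]; k=np.linalg.lstsq(A,L[m][:,2],rcond=None)[0]
    i=p["img"].astype(int); b=((i[...,0]-i[...,2])<15)&(abs(L[...,2]-.016)<.012)&(abs(L[...,1])<.08)&(L[...,0]>-.02)&(L[...,0]<.15)
    b=cv2.morphologyEx(b.astype(np.uint8),cv2.MORPH_OPEN,np.ones((3,3)))>0
    A=np.c_[L[b][:,:2],np.ones(b.sum())]; kb=np.linalg.lstsq(A,L[b][:,2],rcond=None)[0]
    print(n,"board q",Q+k[0],"blank",cv2.minAreaRect((L[b][:,:2]*1000).astype(np.float32)),np.median(L[b],0).round(4),kb.round(3))
    save(p,n+"2.png",(180,110,310,240),4.5) if n=="top" else save(p,n+"2.png",(110,120,350,290),3)
print(r.sense()["time_s"],r.sense()["wrist_force"].round(1))
E
```

```text
top board q 0.5145667587494352 blank ((53.809181213378906, -0.36182594299316406), (115.33737182617188, 59.673770904541016), 1.164725661277771) [ 0.0573 -0.0003  0.0159] [-0.005  0.012  0.016]
side board q 0.5190339179132132 blank ((53.86000442504883, 3.751066207885742), (108.04845428466797, 64.63953399658203), 0.7484303712844849) [0.0543 0.0098 0.0155] [-0.002 -0.051  0.015]
34.225 [ 0.6 -0.1 -1.5]
```

View pics/side2.png

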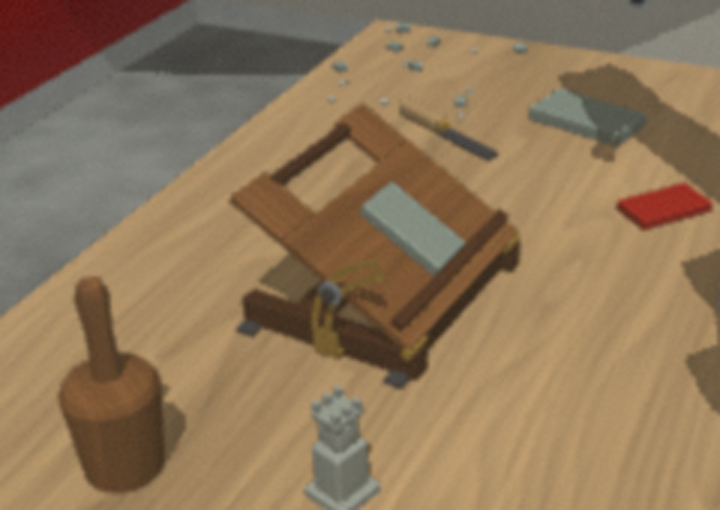

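View pics/top2.png

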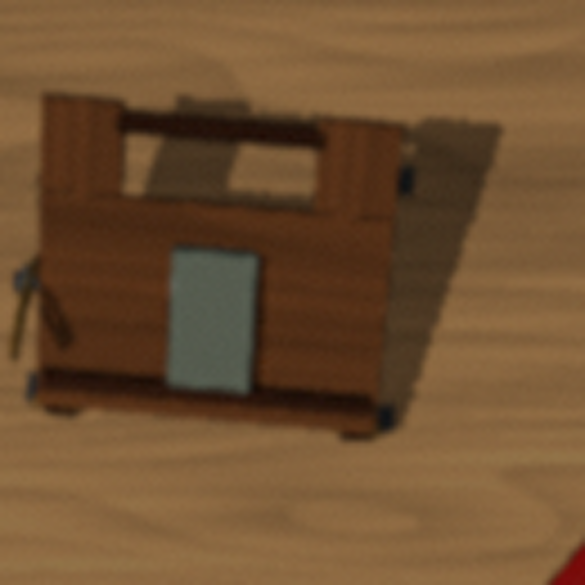

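Both pictures show the blank flat in the middle of the board against the ledge, about 54 to 57 mm from its foot and within 1.2° of straight. The board stands at about 0.517 rad, nothing else has moved, and the arm is clear.

```bash
python3 -c "
from station import r
print(r.finish_job())"
```

```text
the job is handed in; nothing more can be done
None
```

The job is handed in (no verdict was returned): by the last pictures the board stands at about 0.517 rad (29.6°), the blank lies flat mid-width against the ledge, and the figure, mallet and rasp look unmoved.

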